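# Set the seasoning shakers back in the serving rack of a fish-and-chip counter

## Robot

A 6-joint arm with a two-finger parallel gripper is mounted at the origin on the work surface. World frame = base frame: x ahead of the robot, y to its left, z up, the work surface at z = 0. Lengths are in m, angles in rad, forces in N, time in s.
With the tool pointing down it reaches from about 0.325 to 0.85 m from the base axis. Payload 4.4 kg.
Tool frame: the origin (TCP) lies on the mounting face of the last link; the fingertips stand 199 mm ahead of it and the grasp point (between the pads) lies 180 mm ahead of it; z points along the fingers, y is the line along which they close (so a half turn about z gives the same grasp; the last joint's range is limited). The gripper opens to 94 mm and grips with 3 to 60 N. Pads are 16 mm wide; open, the fingers measure 119 mm over their backs; the gripper's body (75 mm by 177 mm) begins 78 mm behind the grasp point.
Start: joints at [-1.44, 0.207, 1.542, -0, 1.393, -0.15], TCP at [0.16, -0.552, 0.405] pointing down, gripper open.
Joint ranges: [-2.73, 2.73], [-0.86, 2.22], [0.23, 2.46], [-1.11, 4.25], [0.08, 2.63], [-2.82, 2.82]. Speed limits (rad/s): [2.79, 2.79, 3.14, 3.14, 3.14, 3.14].

## Interface

Orientations are given as a rotation vector (axis times angle).
In Python, from workcell import robot, eyes gives the robot as it stands.
- The arm moves only by the shell command python3 -m handwheel 'ROWS' [FORCE]. ROWS is JSON, a list of rows, each an object of numbers: "rx", "ry", "rz": the turn, a rotation vector about the tool's x, y, z in rad; "tx", "ty", "tz": the shift along the tool's x, y, z in mm; "jaw": the opening, from -1 (shut) to 1 (fully open). In form: [{"rx": .., "ry": .., "rz": .., "tx": .., "ty": .., "tz": .., "jaw": ..}, ...]. A call has 1 to 12 rows; each row is the pose to reach, as a shift and turn from the pose commanded when the call began, along the tool's axes at that moment; what a row does not reach only later rows make up. A row lasts 1/8 s, in which the tool goes at most 62.5 mm and 10.7 degrees, less where a joint would pass 70% of its speed; a pose out of reach is approached as far as the arm can. A call with a gripper value outside its range is refused whole. The fingers move at their own pace and stop on an object; FORCE is the grip in N (left out, the last holds). Time passes only in rows, so rows that repeat a pose let the fingers close. It gives the time, the measured TCP pose, the force, the opening and the grip force at its end, in the units of the state.
- robot.get_state(): the state, without advancing time (a new reading comes with each control period).
- eyes.camera(name): name is "scene" or "top" or "wrist"; returns the picture (400x640x3 uint8, red, green, blue); there is no depth.
- eyes.get_calibration(name): a dict with "vertical_fov" (degrees; the focal length in pixels is half the picture's height over the tangent of half this angle, whatever the lens; pixels are square), "cx", "cy" (the principal point, pixels), "D" ([k1, k2, p1, p2, k3] as OpenCV has them; the pictures are not rectified), "extrinsics" (4x4, takes a point from camera to world coordinates); the wrist camera has in their place "T_tool_cam" (4x4, takes a point from camera to tool coordinates, whose origin is the TCP and whose axes are the flange's). Camera axes: x right, y up, looking along -z (the intrinsics and any distortion apply to the point x, -y, -z); pixel columns grow to the right and rows downward; lengths in m; the calibration is good to about 2 mm. A picture is of the moment at which its call begins: read the wrist's pose just before it. get_calibration takes no time and is no camera call.
- robot.finish_job(): hands the job in; it is judged then, once.
The state is a dict: "clock": time; "qpos": joint angles; "joint_vel": joint speeds; "effort": joint torques, N m; "tool_pos": TCP position; "tcp_rot": TCP orientation; "force": force on the tool from outside, world axes, zero at the start; "wrist_torque": the same for the moment, N m; "width": finger opening in m; "finger_force": force on a finger pad.
Only numpy, scipy, OpenCV 4.12 (cv2) and the standard library are available. Lean on these libraries where they do the work, as an engineer would, in place of code of your own. Each camera call takes 0.05 s, during which the arm holds its last target. There are 200 camera calls.

## Task

The four seasoning shakers have been refilled: move the whole row from the black refill rack to the steel serving rack, in the order that the rack's coloured tags show, each shaker in the cup whose tag matches its lid. Turn each one so that its handle goes out through the notch in the front of its cup, and let it sit fully down, upright and released. Keep the shakers upright on the way so that nothing spills, and leave the vinegar and sauce bottles standing where they are.

Things in the scene. Friction and masses are not known exactly. Their poses are not given: they have to be found in the camera images.
- shaker_red: loose steel shaker, 98 mm tall, 0.17 kg, red lid: body 54 mm across, 62 mm high; round lid to grip 50 mm across, straight from 68 to 93 mm above the base. Loop handle of 9 mm bar on one side, reaching 62 mm from the axis, 25 to 61 mm above the base. Origin: centre of the underside, z up; the handle points along -x. Starts upright in the refill rack
- shaker_yellow: loose steel shaker, 98 mm tall, 0.17 kg, yellow lid: body 54 mm across, 62 mm high; round lid to grip 50 mm across, straight from 68 to 93 mm above the base. Loop handle of 9 mm bar on one side, reaching 62 mm from the axis, 25 to 61 mm above the base. Origin: centre of the underside, z up; the handle points along -x. Starts upright in the refill rack
- shaker_green: loose steel shaker, 98 mm tall, 0.17 kg, green lid: body 54 mm across, 62 mm high; round lid to grip 50 mm across, straight from 68 to 93 mm above the base. Loop handle of 9 mm bar on one side, reaching 62 mm from the axis, 25 to 61 mm above the base. Origin: centre of the underside, z up; the handle points along -x. Starts upright in the refill rack
- shaker_blue: loose steel shaker, 98 mm tall, 0.17 kg, blue lid: body 54 mm across, 62 mm high; round lid to grip 50 mm across, straight from 68 to 93 mm above the base. Loop handle of 9 mm bar on one side, reaching 62 mm from the axis, 25 to 61 mm above the base. Origin: centre of the underside, z up; the handle points along -x. Starts upright in the refill rack
- cup_red: fixed steel cup with a red tag: square, 68 mm inside, 74 mm outside; wall tops 40 mm, floor 4 mm above the origin. A notch 26 mm wide splits the middle of its front (-x) wall down to the floor. Tag 60 x 18 mm seen from above, on the back (+x) wall, 43 mm high. Origin: centre of the underside, 10 mm above the counter, z up. Cups stand 92 mm apart in a row along their y
- cup_yellow: fixed steel cup with a yellow tag: square, 68 mm inside, 74 mm outside; wall tops 40 mm, floor 4 mm above the origin. A notch 26 mm wide splits the middle of its front (-x) wall down to the floor. Tag 60 x 18 mm seen from above, on the back (+x) wall, 43 mm high. Origin: centre of the underside, 10 mm above the counter, z up. Cups stand 92 mm apart in a row along their y
- cup_green: fixed steel cup with a green tag: square, 68 mm inside, 74 mm outside; wall tops 40 mm, floor 4 mm above the origin. A notch 26 mm wide splits the middle of its front (-x) wall down to the floor. Tag 60 x 18 mm seen from above, on the back (+x) wall, 43 mm high. Origin: centre of the underside, 10 mm above the counter, z up. Cups stand 92 mm apart in a row along their y
- cup_blue: fixed steel cup with a blue tag: square, 68 mm inside, 74 mm outside; wall tops 40 mm, floor 4 mm above the origin. A notch 26 mm wide splits the middle of its front (-x) wall down to the floor. Tag 60 x 18 mm seen from above, on the back (+x) wall, 43 mm high. Origin: centre of the underside, 10 mm above the counter, z up. Cups stand 92 mm apart in a row along their y
- vinegar_bottle: bystander, loose: round amber bottle with a white cap, 58 mm across, 190 mm tall, standing behind the serving rack, 130 to 145 mm from the line of cup centres. Origin: centre of the underside, z up
- sauce_bottle: bystander, loose: round white squeeze bottle with an orange nozzle, 52 mm across, 180 mm tall, standing 130 to 145 mm behind the row of shakers. Origin: centre of the underside, z up. (The refill rack is a black tray: floor 4 mm and rims 14 mm above the counter, four nests 76 mm wide, 92 mm apart)

How it is judged:
By the outcome, as a careful person would: the job done as asked, in the order asked, and still so for the second after the job is handed in, with the robot touching nothing.
It also fails if it takes over 128 s, if anything falls off the work surface, if the arm or the gripper's body presses on something with over 40 N, if the wrist force passes 120 N, or if a joint passes its speed limit or range.

## Working session

There is one attempt and no reset: what is moved stays moved. The work goes in short steps, Python scripts to look and compute and a shell command to move; the robot and the scene stay as the last step left them, time stands still between calls to the robot, and variables do not carry over. Pictures are saved under pics/ and viewed, at most 14 in all, crops included, and the job is handed in when it is done.

```bash
mkdir -p pics; ls
python3 - <<'E'
from workcell import robot, eyes
import cv2
print(robot.get_state())
for n in("top","scene"):
    print(n,eyes.get_calibration(n)); cv2.imwrite(f"pics/{n}0.png",eyes.camera(n)[:,:,::-1])
print(eyes.get_calibration("wrist"))
E
```

```text
pics
{'clock': 0.0, 'qpos': array([-1.43948663e+00,  2.07416620e-01,  1.54292890e+00,  1.08366056e-06,
        1.39350104e+00, -1.50485419e-01]), 'joint_vel': array([-0.00096707,  0.0006589 , -0.0016329 ,  0.00099385, -0.001641  ,
        0.00096201]), 'effort': array([-5.18473644e-04, -3.70884025e+01, -2.81415886e+01,  6.96528470e-02,
        3.60885425e-02, -1.81129831e-04]), 'tool_pos': array([ 0.15984636, -0.55196408,  0.40350412]), 'tcp_rot': array([-3.10822915e+00, -4.40862823e-01, -3.55941818e-05]), 'force': array([-0.32976308, -0.95274428, -0.5148747 ]), 'wrist_torque': array([-0.00789367, -0.0435681 , -0.08278907]), 'finger_force': 0.0, 'width': 0.09402071186665792}
top {'vertical_fov': 51.52577541072384, 'cx': 321.2365107669831, 'cy': 202.86002806344277, 'D': array([-0.0972099,  0.       ,  0.       ,  0.       ,  0.       ]), 'extrinsics': array([[ 0.00687703,  0.99662728, -0.08177267,  0.49684467],
       [-0.99993198,  0.00762404,  0.00882646,  0.01957864],
       [ 0.00942013,  0.08170641,  0.99661192,  1.17305981],
       [ 0.        ,  0.        ,  0.        ,  1.    
[... 256 characters left out ...]
 [ 0.88656452,  0.38590876, -0.25510346, -0.26844167],
       [-0.00803146,  0.56420691,  0.82559436,  0.93056173],
       [ 0.        ,  0.        ,  0.        ,  1.        ]])}
{'vertical_fov': 71.82003967799504, 'cx': 320.7753879739543, 'cy': 202.91414668316193, 'D': array([-0.00677424,  0.        ,  0.        ,  0.        ,  0.        ]), 'T_tool_cam': array([[-3.38842701e-04,  9.64911957e-01,  2.62573421e-01,
         7.78427701e-02],
       [ 9.99999934e-01,  3.60736563e-04, -3.51762324e-05,
        -4.52521350e-04],
       [-1.28661800e-04,  2.62573392e-01, -9.64912015e-01,
         2.06724632e-02],
       [ 0.00000000e+00,  0.00000000e+00,  0.00000000e+00,
         1.00000000e+00]])}
```

View pics/top0.png

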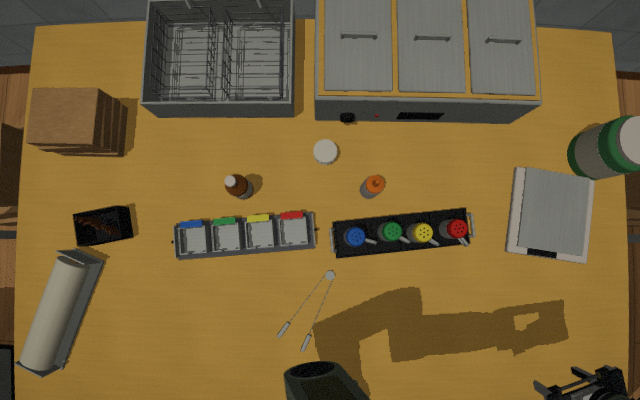

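View pics/scene0.png

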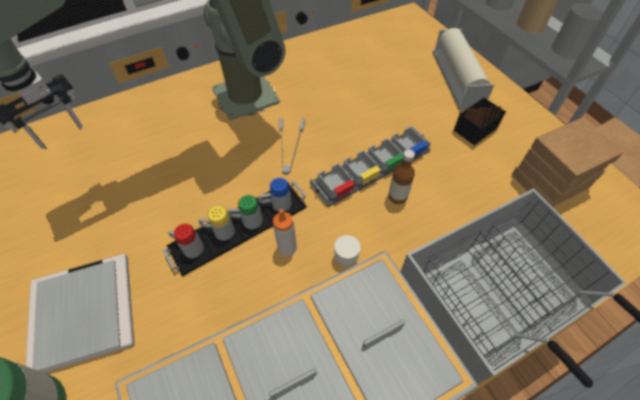

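The top view shows the serving rack on the left. Its tags run blue (192,223), green (224,220), yellow (257,217), red (291,214). The shakers stand in the refill rack on the right: blue (355,236), green (392,231), yellow (423,232), red (458,228), with handles pointing to the lower right.

```bash
cat > h.py <<'E'
import numpy as np, cv2
from scipy.spatial.transform import Rotation as R
from workcell import robot, eyes
def T_of(st):
    T=np.eye(4);T[:3,:3]=R.from_rotvec(st["tcp_rot"]).as_matrix();T[:3,3]=st["tool_pos"];return T
def cam(name):
    st=robot.get_state(); im=eyes.camera(name); c=eyes.get_calibration(name)
    E=c["extrinsics"] if name!="wrist" else T_of(st)@c["T_tool_cam"]
    f=200/np.tan(np.radians(c["vertical_fov"]/2))
    return im,(np.array([[f,0,c["cx"]],[0,f,c["cy"]],[0,0,1]]),np.array(c["D"]),E)
def plane(C,uv,z):
    K,D,E=C
    n=cv2.undistortPoints(np.array(uv,float).reshape(-1,1,2),K,D).reshape(-1,2)
    d=np.c_[n[:,0],-n[:,1],-np.ones(len(n))]@E[:3,:3].T
    return E[:3,3]+d*((z-E[2,3])/d[:,2])[:,None]
def proj(C,P):
    K,D,E=C
    p=(np.atleast_2d(P)-E[:3,3])@E[:3,:3]
    return cv2.projectPoints(p*[1,-1,-1],np.zeros(3),np.zeros(3),K,D)[0].reshape(-1,2)
def blobs(im,minA=25,smin=120):
    h=cv2.cvtColor(im,cv2.COLOR_RGB2HSV).astype(int); out={}
    for n,lo,hi in(("red",-6,6),("yellow",25,35),("green",50,85),("blue",100,125)):
        H=np.where(h[...,0]>170,h[...,0]-180,h[...,0])
        m=((H>=lo)&(H<=hi)&(h[...,1]>smin)&(h[...,2]>60)).astype(np.uint8)
        k,l,s,c=cv2.connectedComponentsWithStats(m)
        out[n]=[(c[i].round(1),s[i,4],s[i,:4]) for i in range(1,k) if s[i,4]>=minA]
    return out
def go(x,y,gz,yaw):
    """tool-frame mm / rad for grasp point at x,y,gz; yaw = world angle of the tool x axis, tool straight down"""
    st=robot.get_state(); T=T_of(st)
    Rg=R.from_euler("z",yaw).as_matrix()@np.diag([1,-1,-1.])
    t=T[:3,:3].T@(np.array([x,y,gz+.18])-T[:3,3])*1000
    r=R.from_matrix(T[:3,:3].T@Rg).as_rotvec()
    print("t",t.round(1),"r",r.round(3))
E
python3 - <<'E'
from h import *
im,C=cam("top")
for n,l in blobs(im).items():
    for c,a,b in l: print(n,c,a,b,plane(C,c,.097).round(3)[0,:2],plane(C,c,.053).round(3)[0,:2])
T=T_of(robot.get_state());print("tool x yaw",np.arctan2(T[1,0],T[0,0]))
E
```

```text
red [291.3 214.9] 142 [280 211  23   9] [0.553 0.088] [0.555 0.09 ]
red [456.7 228.2] 319 [447 219  21  19] [ 0.521 -0.347] [ 0.522 -0.362]
yellow [257.5 217.7] 153 [247 214  22   9] [0.545 0.176] [0.547 0.182]
yellow [423.4 232.2] 255 [413 222  20  21] [ 0.51  -0.257] [ 0.511 -0.269]
green [618.  147.6] 342 [608 118  32  53] [ 0.748 -0.826] [ 0.758 -0.86 ]
green [224.  220.8] 128 [213 217  22   8] [0.536 0.263] [0.538 0.273]
green [391.9 231.2] 272 [383 222  19  19] [ 0.513 -0.174] [ 0.513 -0.182]
blue [190.8 223.7] 137 [180 220  22   8] [0.528 0.351] [0.529 0.364]
blue [355.1 236.4] 290 [346 227  19  20] [ 0.499 -0.078] [ 0.499 -0.082]
tool x yaw 0.28177044048825456
```

Run:
```python
from h import *
go(.505,-.215,.24,.08)
```

```text
t [ 425.3 -227.8  -15.7] r [-0.002 -0.     0.202]
```

```bash
python3 -m handwheel '[{"tx":425,"ty":-228,"tz":-16,"rz":0.202},{"tx":425,"ty":-228,"tz":-16,"rz":0.202},{"tx":425,"ty":-228,"tz":-16,"rz":0.202},{"tx":425,"ty":-228,"tz":-16,"rz":0.202},{"tx":425,"ty":-228,"tz":-16,"rz":0.202},{"tx":425,"ty":-228,"tz":-16,"rz":0.202},{"tx":425,"ty":-228,"tz":-16,"rz":0.202},{"tx":425,"ty":-228,"tz":-16,"rz":0.202},{"tx":425,"ty":-228,"tz":-16,"rz":0.202},{"tx":425,"ty":-228,"tz":-16,"rz":0.202},{"tx":425,"ty":-228,"tz":-16,"rz":0.202},{"tx":425,"ty":-228,"tz":-16,"rz":0.202}]'
python3 - <<'E'
from h import *
im,C=cam("wrist"); cv2.imwrite("pics/w1.png",im[:,:,::-1])
for n,l in blobs(im,300).items():
    for c,a,b in l: print(n,c,a,b,plane(C,c,.097).round(4)[0,:2])
print(robot.get_state()["joint_vel"])
E
```

```text
[-0.00097495 -0.00229054 -0.00360439 -0.00126748  0.00218784 -0.00078491]schema error: expected keys rx, ry, rz, tx, ty, tz, jaw
```

View pics/w1.png

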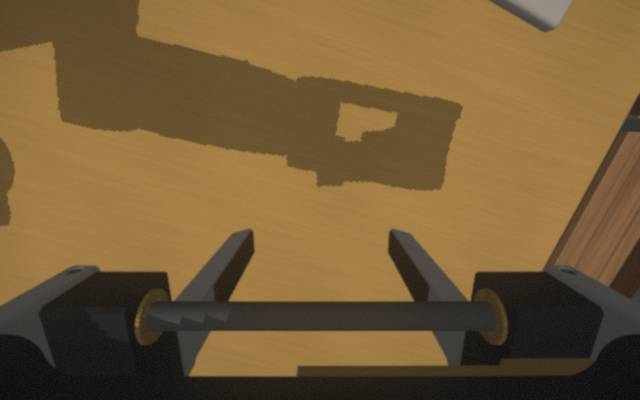

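The move was refused because every key is needed. The wrist view is up = tool +x, and the gripper fills rows below about 230, so I'll view the shakers from about 100 mm on the -x side.

```bash
python3 -m handwheel '[{"rx":0,"ry":0,"rz":0.202,"tx":320,"ty":-200,"tz":-16,"jaw":1},{"rx":0,"ry":0,"rz":0.202,"tx":320,"ty":-200,"tz":-16,"jaw":1},{"rx":0,"ry":0,"rz":0.202,"tx":320,"ty":-200,"tz":-16,"jaw":1},{"rx":0,"ry":0,"rz":0.202,"tx":320,"ty":-200,"tz":-16,"jaw":1},{"rx":0,"ry":0,"rz":0.202,"tx":320,"ty":-200,"tz":-16,"jaw":1},{"rx":0,"ry":0,"rz":0.202,"tx":320,"ty":-200,"tz":-16,"jaw":1},{"rx":0,"ry":0,"rz":0.202,"tx":320,"ty":-200,"tz":-16,"jaw":1},{"rx":0,"ry":0,"rz":0.202,"tx":320,"ty":-200,"tz":-16,"jaw":1},{"rx":0,"ry":0,"rz":0.202,"tx":320,"ty":-200,"tz":-16,"jaw":1},{"rx":0,"ry":0,"rz":0.202,"tx":320,"ty":-200,"tz":-16,"jaw":1}]'
python3 - <<'E'
from h import *
im,C=cam("wrist"); cv2.imwrite("pics/w2.png",im[:,:,::-1])
for n,l in blobs(im,300).items():
    for c,a,b in l: print(n,c,a,b,plane(C,c,.097).round(4)[0,:2])
E
```

```text
clock: 1.45
tool_pos: [0.4108, -0.2725, 0.4205]
tcp_rot: [-3.139, -0.121, 0.001]
force: [-0.2, 0.4, 0.0]
width: 0.0942
finger_force: 0.0
red [19.7 42.4] 673 [ 0 34 42 18] [0.5473 0.0377]
red [403.1 101.4] 2017 [377  76  52  52] [ 0.521  -0.3486]
yellow [314.2 104.7] 1559 [293  82  44  46] [ 0.5106 -0.2572]
blue [142.4 102.6] 1507 [121  79  44  50] [ 0.4993 -0.0793]
```

View pics/w2.png

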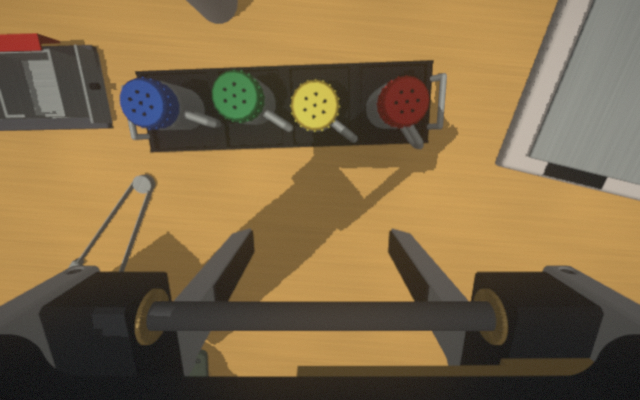

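The wrist view shows lids at blue (146,102), green (237,97), yellow (315,105), red (404,101), with handle tips at about (218,122), (289,127), (353,137), (418,143).

Run:
```python
from h import *
im,C=cam("wrist")
lid=dict(blue=(146,102),green=(237,97),yellow=(315,105),red=(404,101))
tip=dict(blue=(218,122),green=(289,127),yellow=(353,137),red=(418,143))
g=cv2.cvtColor(im,cv2.COLOR_RGB2HSV)
for n in lid:
    m=((g[...,1]>110)&(g[...,2]>40)).astype(np.uint8)
    c=plane(C,lid[n],.101)[0]; e=plane(C,tip[n],.058)[0]; d=e-c
    print(n,c.round(4)[:2],"handle",np.degrees(np.arctan2(-d[1],-d[0])).round(1),"r",np.hypot(*d[:2]).round(4))
go(.41,.21,.25,.095)
```

```text
blue [ 0.5001 -0.0853] handle 75.9 r 0.0597
green [ 0.5119 -0.1784] handle 62.5 r 0.0556
yellow [ 0.5102 -0.258 ] handle 57.8 r 0.0557
red [ 0.5211 -0.3483] handle 41.1 r 0.0551
t [  36.4 -480.8   -9.4] r [-0.     0.    -0.017]
```

```bash
python3 -m handwheel '[{"rx":0,"ry":0,"rz":0,"tx":36,"ty":-480,"tz":-9,"jaw":1},{"rx":0,"ry":0,"rz":0,"tx":36,"ty":-480,"tz":-9,"jaw":1},{"rx":0,"ry":0,"rz":0,"tx":36,"ty":-480,"tz":-9,"jaw":1},{"rx":0,"ry":0,"rz":0,"tx":36,"ty":-480,"tz":-9,"jaw":1},{"rx":0,"ry":0,"rz":0,"tx":36,"ty":-480,"tz":-9,"jaw":1},{"rx":0,"ry":0,"rz":0,"tx":36,"ty":-480,"tz":-9,"jaw":1},{"rx":0,"ry":0,"rz":0,"tx":36,"ty":-480,"tz":-9,"jaw":1},{"rx":0,"ry":0,"rz":0,"tx":36,"ty":-480,"tz":-9,"jaw":1},{"rx":0,"ry":0,"rz":0,"tx":36,"ty":-480,"tz":-9,"jaw":1},{"rx":0,"ry":0,"rz":0,"tx":36,"ty":-480,"tz":-9,"jaw":1},{"rx":0,"ry":0,"rz":0,"tx":36,"ty":-480,"tz":-9,"jaw":1}]'
python3 - <<'E'
from h import *
im,C=cam("wrist"); np.savez("w3.npz",im=im,K=C[0],D=C[1],E=C[2]); cv2.imwrite("pics/w3.png",cv2.resize(im[:200,:,::-1][:, 100:500],(800,400),interpolation=cv2.INTER_CUBIC))
for n,l in blobs(im,300).items():
    for c,a,b in l: print(n,c,a,b,plane(C,c,.053).round(4)[0,:2])
E
```

```text
clock: 2.92
tool_pos: [0.4095, 0.2088, 0.4296]
tcp_rot: [3.139, 0.122, -0.0]
force: [-0.7, -0.2, -0.8]
width: 0.0936
finger_force: 0.0
red [428.5  77.1] 756 [404  69  51  17] [0.5551 0.092 ]
yellow [351.9  78.1] 751 [327  71  51  16] [0.5468 0.1829]
blue [198.9  81.1] 663 [175  74  49  15] [0.5296 0.3647]
blue [579.2 137.8] 2248 [548 115  63  47] [ 0.5004 -0.1109]
```

View pics/w3.png

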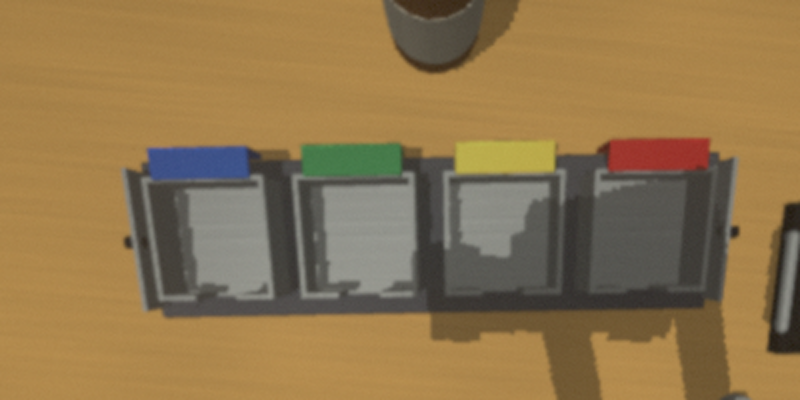

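Run:
```python
from h import *
d=np.load("w3.npz");C=(d["K"],d["D"],d["E"]);im=d["im"]
crn=dict(blue=[(146,178),(264,176),(273,297),(160,300)],green=[(293,176),(415,174),(415,294),(306,298)],yellow=[(444,174),(565,172),(560,292),(447,294)],red=[(595,172),(715,170),(708,289),(590,291)])
cs=[];v=im[:,:,::-1].copy()
tags=dict(blue=(198.9,81.1),green=(276,79.9),yellow=(351.9,78.1),red=(428.5,77.1))
for n,c in crn.items():
    P=plane(C,np.array(c)/2+[100,0],.05)[:,:2];m=P.mean(0);cs.append(m)
    print(n,m.round(4),"sizes",[np.linalg.norm(P[i]-P[i-1]).round(4) for i in range(4)], "tag-c",(plane(C,tags[n],.053)[0,:2]-m).round(4))
cs=np.array(cs);y=(cs[0]-cs[3]);th=np.arctan2(-y[0],y[1]);print("yaw",th,np.linalg.norm(y)/3)
m=cs.mean(0);yy=np.array([-np.sin(th),np.cos(th)]);xx=np.array([np.cos(th),np.sin(th)])
for i in range(4):
    c=m+yy*.092*(1.5-i); print(c.round(4))
    for h in(.037,.034):
        q=np.array([np.r_[c+xx*a*h+yy*b*h,.05] for a,b in((1,1),(1,-1),(-1,-1),(-1,1))])
        cv2.polylines(v,[(proj(C,q)*8).astype(np.int32)],True,(0,0,255) if h>.035 else (255,0,255),1,shift=3)
cv2.imwrite("pics/w3b.png",cv2.resize(v[50:170,150:480],None,fx=2.4,fy=2.4,interpolation=cv2.INTER_CUBIC))
```

```text
blue [0.4857 0.3595] sizes [np.float64(0.073), np.float64(0.0718), np.float64(0.0722), np.float64(0.0727)] tag-c [0.0439 0.0052]
green [0.494  0.2685] sizes [np.float64(0.0728), np.float64(0.0739), np.float64(0.0714), np.float64(0.0698)] tag-c [0.0439 0.0044]
yellow [0.5025 0.1777] sizes [np.float64(0.0714), np.float64(0.0732), np.float64(0.0713), np.float64(0.0721)] tag-c [0.0443 0.0052]
red [0.5112 0.0862] sizes [np.float64(0.0707), np.float64(0.0726), np.float64(0.0708), np.float64(0.0753)] tag-c [0.0439 0.0058]
yaw 0.09291079044402173 0.091518180123054
[0.4855 0.3604]
[0.4941 0.2688]
[0.5026 0.1772]
[0.5111 0.0856]
```

View pics/w3b.png

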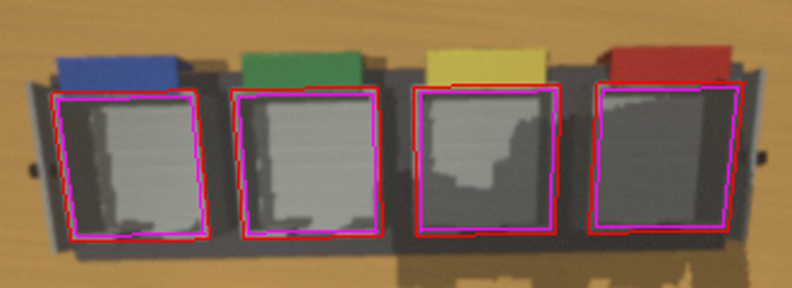

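The projected cup outlines fit the rims. Cups: blue (.4855,.3604), green (.4941,.2688), yellow (.5026,.1772), red (.5111,.0856), yaw .093. Next I'll hover over blue with tool yaw equal to its shaker yaw.

Run:
```python
from h import *
go(.5001,-.0853,.17,np.radians(75.9))
```

```text
t [ 67.6 300.2  79.7] r [ 0.     0.    -1.247]
```

```bash
python3 -m handwheel '[{"rx":0,"ry":0,"rz":-1.247,"tx":67.6,"ty":300,"tz":79.7,"jaw":0.9},{"rx":0,"ry":0,"rz":-1.247,"tx":67.6,"ty":300,"tz":79.7,"jaw":0.9},{"rx":0,"ry":0,"rz":-1.247,"tx":67.6,"ty":300,"tz":79.7,"jaw":0.9},{"rx":0,"ry":0,"rz":-1.247,"tx":67.6,"ty":300,"tz":79.7,"jaw":0.9},{"rx":0,"ry":0,"rz":-1.247,"tx":67.6,"ty":300,"tz":79.7,"jaw":0.9},{"rx":0,"ry":0,"rz":-1.247,"tx":67.6,"ty":300,"tz":79.7,"jaw":0.9},{"rx":0,"ry":0,"rz":-1.247,"tx":67.6,"ty":300,"tz":79.7,"jaw":0.9},{"rx":0,"ry":0,"rz":-1.247,"tx":67.6,"ty":300,"tz":79.7,"jaw":0.9},{"rx":0,"ry":0,"rz":-1.247,"tx":67.6,"ty":300,"tz":79.7,"jaw":0.9},{"rx":0,"ry":0,"rz":-1.247,"tx":67.6,"ty":300,"tz":79.7,"jaw":0.9},{"rx":0,"ry":0,"rz":-1.247,"tx":67.6,"ty":300,"tz":79.7,"jaw":0.9}]'
cat >> h.py <<'E'
def look(tag,col,base=.004):
    """view the hover picture with the modelled shaker drawn at the grasp axis"""
    im,C=cam("wrist"); T=T_of(robot.get_state()); v=im[:,:,::-1].copy()
    a=np.linspace(0,2*np.pi,40); c=T[:3,3]
    for r,z in((.025,.093),(.027,.062)):
        q=np.c_[c[0]+r*np.cos(a),c[1]+r*np.sin(a),0*a+base+z]
        cv2.polylines(v,[(proj(C,q)*8).astype(np.int32)],True,(255,0,255),1,cv2.LINE_AA,3)
    h=-T[:3,0]
    q=[c*[1,1,0]+h*r+[0,0,base+z] for r,z in((.027,.061),(.062,.061),(.062,.025))]
    cv2.polylines(v,[(proj(C,np.array(q))*8).astype(np.int32)],False,(255,255,0),1,cv2.LINE_AA,3)
    cv2.imwrite(f"pics/{tag}.png",v[60:360,120:520])
    for p,a_,b in blobs(im,300,100)[col]: print(p,a_,b)
E
python3 - <<'E'
from h import *
look("b1","blue")
E
```

```text
clock: 4.35
tool_pos: [0.5005, -0.0836, 0.3501]
tcp_rot: [2.476, 1.934, 0.0]
force: [0.1, -1.1, 0.7]
width: 0.0893
finger_force: 0.0
[316.8 211.4] 2477 [288 183  59  57]
```

View pics/b1.png

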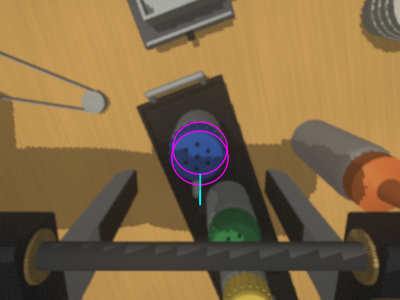

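The blue lid sits at (317,211), close to the modelled axis, and its handle lies along the modelled line.

Run:
```python
from h import *
im,C=cam("wrist")
p=[b for b in blobs(im,300,100)["blue"]][0][0]
for z in(.097,.101): print(plane(C,p,z))
x,y=plane(C,p,.099)[0,:2]; go(x,y,.089,np.radians(75.9))
```

```text
[[ 0.49974012 -0.07676328  0.097     ]]
[[ 0.50009441 -0.07559058  0.101     ]]
t [ 6.9 -2.4 81. ] r [0.    0.    0.002]
```

```bash
python3 -m handwheel '[{"rx":0,"ry":0,"rz":0,"tx":5.5,"ty":-2,"tz":40,"jaw":0.9},{"rx":0,"ry":0,"rz":0,"tx":5.5,"ty":-2,"tz":40,"jaw":0.9},{"rx":0,"ry":0,"rz":0,"tx":5.5,"ty":-2,"tz":81,"jaw":0.9},{"rx":0,"ry":0,"rz":0,"tx":5.5,"ty":-2,"tz":81,"jaw":0.9},{"rx":0,"ry":0,"rz":0,"tx":5.5,"ty":-2,"tz":81,"jaw":0.9}]' && python3 -m handwheel '[{"rx":0,"ry":0,"rz":0,"tx":0,"ty":0,"tz":0,"jaw":-0.2},{"rx":0,"ry":0,"rz":0,"tx":0,"ty":0,"tz":0,"jaw":-0.2},{"rx":0,"ry":0,"rz":0,"tx":0,"ty":0,"tz":0,"jaw":-0.2},{"rx":0,"ry":0,"rz":0,"tx":0,"ty":0,"tz":0,"jaw":-0.2},{"rx":0,"ry":0,"rz":0,"tx":0,"ty":0,"tz":0,"jaw":-0.2},{"rx":0,"ry":0,"rz":0,"tx":0,"ty":0,"tz":0,"jaw":-0.2},{"rx":0,"ry":0,"rz":0,"tx":0,"ty":0,"tz":0,"jaw":-0.2}]' 25
```

```text
clock: 5.08
tool_pos: [0.5007, -0.078, 0.2705]
tcp_rot: [2.474, 1.934, 0.002]
force: [-0.7, -0.1, -0.0]
width: 0.0891
finger_force: 0.0
clock: 5.95
tool_pos: [0.4998, -0.0777, 0.2691]
tcp_rot: [-2.475, -1.934, 0.001]
force: [-1.8, 0.6, 2.8]
width: 0.0495
finger_force: 25.1
```

```bash
python3 -m handwheel '[{"rx":0,"ry":0,"rz":0,"tx":0,"ty":0,"tz":-20,"jaw":-0.2},{"rx":0,"ry":0,"rz":0,"tx":0,"ty":0,"tz":-60,"jaw":-0.2},{"rx":0,"ry":0,"rz":0,"tx":0,"ty":0,"tz":-110,"jaw":-0.2},{"rx":0,"ry":0,"rz":0,"tx":0,"ty":0,"tz":-140,"jaw":-0.2},{"rx":0,"ry":0,"rz":0,"tx":0,"ty":0,"tz":-140,"jaw":-0.2},{"rx":0,"ry":0,"rz":0,"tx":0,"ty":0,"tz":-140,"jaw":-0.2}]'
cat >> h.py <<'E'
CUP=dict(blue=(.4855,.3604),green=(.4941,.2688),yellow=(.5026,.1772),red=(.5111,.0856))
E
python3 - <<'E'
from h import *
look("b2","blue",T_of(robot.get_state())[2,3]-.18-.085)
im,C=cam("wrist");p=blobs(im,300,100)["blue"][0][0];T=T_of(robot.get_state())
w=plane(C,p,T[2,3]-.18+.010)[0];print("lid in tool",(T[:3,:3].T@(w-T[:3,3])).round(4))
go(*CUP["blue"],.225,.093)
E
```

```text
clock: 6.7
tool_pos: [0.4994, -0.0775, 0.4068]
tcp_rot: [-2.473, -1.933, 0.003]
force: [-0.2, 0.5, -1.7]
width: 0.0497
finger_force: 25.0
[321.  256.2] 5232 [281 214  81  85]
lid in tool [0.0041 0.0013 0.17  ]
t [ 421.6 -119.1    2. ] r [-0.004  0.003  1.234]
```

View pics/b2.png

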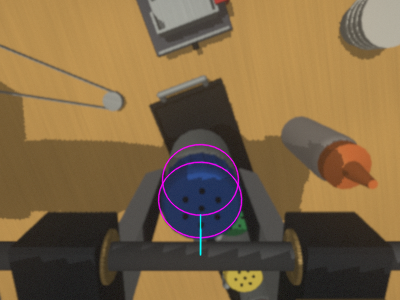

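Blue is held centred and upright, with its lid at (321,256). I'll carry it to its cup.

```bash
python3 -m handwheel '[{"rx":0,"ry":0,"rz":0.1,"tx":30,"ty":-8,"tz":0,"jaw":-0.2},{"rx":0,"ry":0,"rz":0.25,"tx":75,"ty":-20,"tz":0,"jaw":-0.2},{"rx":0,"ry":0,"rz":0.4,"tx":130,"ty":-35,"tz":0,"jaw":-0.2},{"rx":0,"ry":0,"rz":0.55,"tx":185,"ty":-50,"tz":0,"jaw":-0.2},{"rx":0,"ry":0,"rz":0.7,"tx":240,"ty":-66,"tz":0,"jaw":-0.2},{"rx":0,"ry":0,"rz":0.85,"tx":295,"ty":-82,"tz":0,"jaw":-0.2},{"rx":0,"ry":0,"rz":1.0,"tx":345,"ty":-97,"tz":0,"jaw":-0.2},{"rx":0,"ry":0,"rz":1.13,"tx":390,"ty":-110,"tz":2,"jaw":-0.2},{"rx":0,"ry":0,"rz":1.234,"tx":421.6,"ty":-119,"tz":2,"jaw":-0.2},{"rx":0,"ry":0,"rz":1.234,"tx":421.6,"ty":-119,"tz":2,"jaw":-0.2},{"rx":0,"ry":0,"rz":1.234,"tx":421.6,"ty":-119,"tz":2,"jaw":-0.2},{"rx":0,"ry":0,"rz":1.234,"tx":421.6,"ty":-119,"tz":2,"jaw":-0.2}]'
python3 - <<'E'
from h import *
look("b3","blue",T_of(robot.get_state())[2,3]-.18-.085)
go(*CUP["blue"],.1,.093)
E
```

```text
clock: 8.3
tool_pos: [0.4865, 0.359, 0.4063]
tcp_rot: [3.137, 0.144, -0.002]
force: [0.4, 0.2, -2.6]
width: 0.0497
finger_force: 25.0
[319.  156.6] 666 [294 150  50  14]
[321.7 256.6] 5068 [282 214  80  86]
t [ -0.9  -1.6 126.6] r [ 0.001  0.001 -0.001]
```

View pics/b3.png

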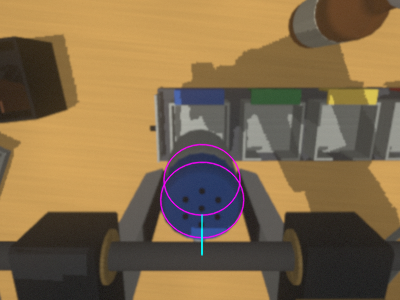

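```bash
python3 -m handwheel '[{"rx":0,"ry":0,"rz":0,"tx":-1,"ty":-1.5,"tz":30,"jaw":-0.2},{"rx":0,"ry":0,"rz":0,"tx":-1,"ty":-1.5,"tz":60,"jaw":-0.2},{"rx":0,"ry":0,"rz":0,"tx":-1,"ty":-1.5,"tz":82,"jaw":-0.2},{"rx":0,"ry":0,"rz":0,"tx":-1,"ty":-1.5,"tz":82,"jaw":-0.2},{"rx":0,"ry":0,"rz":0,"tx":-1,"ty":-1.5,"tz":82,"jaw":-0.2}]'
python3 - <<'E'
from h import *
im,C=cam("scene"); b=[int(v) for v in proj(C,[.4855,.3604,.08])[0]];print(b)
v=im[max(0,b[1]-70):b[1]+70,b[0]-90:b[0]+90,::-1]
cv2.imwrite("pics/s1.png",cv2.resize(v,None,fx=4,fy=4,interpolation=cv2.INTER_CUBIC))
go(*CUP["blue"],.1,.093)
E
```

```text
clock: 8.98
tool_pos: [0.4858, 0.3613, 0.3262]
tcp_rot: [-3.137, -0.144, -0.003]
force: [-0.2, -0.3, -0.6]
width: 0.0497
finger_force: 25.0
[410, 131]
t [-0.7  1.1 46.7] r [-0.001 -0.003 -0.001]
```

View pics/s1.png

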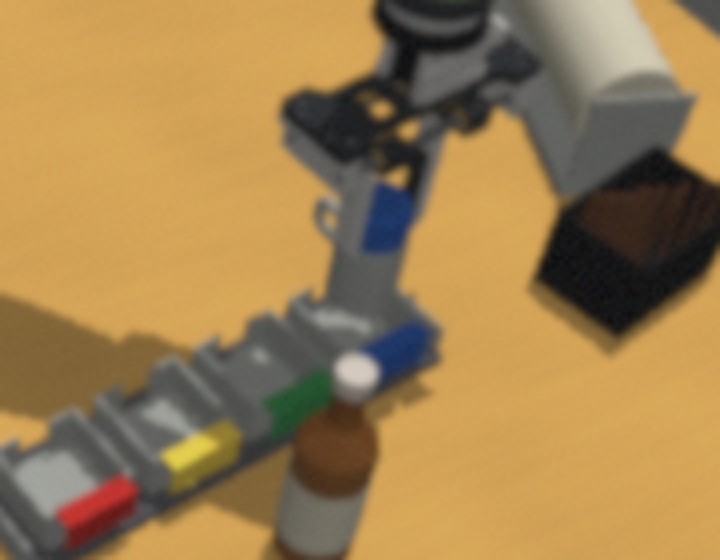

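Run:
```python
from h import *
im,C=cam("scene");T=T_of(robot.get_state());o=T[:3,3]*[1,1,0]+[0,0,T[2,3]-.265]
print("lid",((proj(C,o+[0,0,.085])-[320,61])*4).round())
for a in(-40,-20,-10,0,10,20,40):
    th=.093+np.radians(a);h=np.array([-np.cos(th),-np.sin(th),0])
    print(a,((proj(C,np.array([o+h*.058+[0,0,.057],o+h*.058+[0,0,.03]]))-[320,61])*4).round().tolist())
```

```text
lid [[379. 214.]]
-40 [[371.0, 190.0], [364.0, 216.0]]
-20 [[344.0, 190.0], [339.0, 217.0]]
-10 [[332.0, 193.0], [327.0, 220.0]]
0 [[321.0, 197.0], [316.0, 224.0]]
10 [[312.0, 203.0], [307.0, 230.0]]
20 [[304.0, 210.0], [299.0, 236.0]]
40 [[295.0, 227.0], [289.0, 253.0]]
```

The handle loop in the scene crop, at about (322,213), matches the predicted direction to within a few degrees. Lowering blue.

```bash
python3 -m handwheel '[{"rx":0,"ry":0,"rz":0,"tx":-0.5,"ty":0.5,"tz":15,"jaw":-0.2},{"rx":0,"ry":0,"rz":0,"tx":-0.5,"ty":0.5,"tz":30,"jaw":-0.2},{"rx":0,"ry":0,"rz":0,"tx":-0.5,"ty":0.5,"tz":40,"jaw":-0.2},{"rx":0,"ry":0,"rz":0,"tx":-0.5,"ty":0.5,"tz":46,"jaw":-0.2},{"rx":0,"ry":0,"rz":0,"tx":-0.5,"ty":0.5,"tz":46,"jaw":-0.2},{"rx":0,"ry":0,"rz":0,"tx":-0.5,"ty":0.5,"tz":46,"jaw":-0.2}]'
```

```text
clock: 9.82
tool_pos: [0.4849, 0.3611, 0.2789]
tcp_rot: [-3.138, -0.146, -0.0]
force: [0.2, -0.1, -1.1]
width: 0.0495
finger_force: 25.1
```

```bash
python3 -m handwheel '[{"rx":0,"ry":0,"rz":0,"tx":0,"ty":0,"tz":0,"jaw":0.5},{"rx":0,"ry":0,"rz":0,"tx":0,"ty":0,"tz":0,"jaw":0.5},{"rx":0,"ry":0,"rz":0,"tx":0,"ty":0,"tz":0,"jaw":0.5},{"rx":0,"ry":0,"rz":0,"tx":0,"ty":0,"tz":0,"jaw":0.5},{"rx":0,"ry":0,"rz":0,"tx":0,"ty":0,"tz":-40,"jaw":0.5},{"rx":0,"ry":0,"rz":0,"tx":0,"ty":0,"tz":-90,"jaw":0.5},{"rx":0,"ry":0,"rz":0,"tx":0,"ty":0,"tz":-100,"jaw":0.5},{"rx":0,"ry":0,"rz":0,"tx":0,"ty":0,"tz":-100,"jaw":0.5}]'
python3 - <<'E'
from h import *
look("b4","blue",.014)
go(.5125,-.1755,.17,np.radians(62.5))
E
```

```text
clock: 10.82
tool_pos: [0.4848, 0.361, 0.3794]
tcp_rot: [-3.138, -0.146, -0.002]
force: [0.2, -0.6, -0.4]
width: 0.0705
finger_force: 0.0
[322.7 158.3] 734 [296 151  52  15]
[320.9 212.2] 1834 [296 186  51  52]
t [-21.6 536.5  28.2] r [-0.     0.002 -0.998]
```

View pics/b4.png

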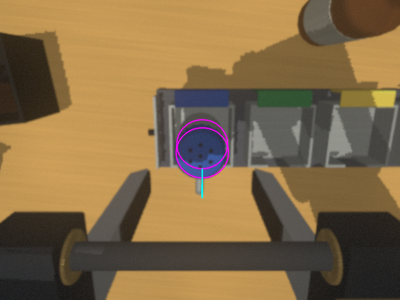

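Blue is seated with its handle out through the notch, lid at (321,212). I'll use this view to calibrate the lid-blob bias, then move to hover over green.

```bash
cat >> h.py <<'E'
TIP=dict(green=(.4862,-.2277),yellow=(.4805,-.3051),red=(.4796,-.3845))
def lidtool(col,z):
    im,C=cam("wrist");T=T_of(robot.get_state())
    L=[b for b in blobs(im,300,100)[col] if b[2][3]>25]
    p=min(L,key=lambda b:abs(b[0][0]-321)+abs(b[0][1]-215))[0]
    w=plane(C,p,z)[0];return (T[:3,:3].T@(w-T[:3,3])),w,T
BIAS=np.array([0,0,0.])
def pick(col):
    _,w,T=lidtool(col,.099); w=w-T[:3,:3]@BIAS
    d=w[:2]-TIP[col];phi=np.arctan2(d[1],d[0]);print("lid",w.round(4),"yaw deg",np.degrees(phi).round(1))
    go(w[0],w[1],.089,phi)
E
python3 - <<'E'
from h import *
print(lidtool("blue",.109)[0])
E
python3 -m handwheel '[{"rx":0,"ry":0,"rz":-0.1,"tx":-2,"ty":40,"tz":0,"jaw":0.7},{"rx":0,"ry":0,"rz":-0.25,"tx":-5,"ty":100,"tz":0,"jaw":0.9},{"rx":0,"ry":0,"rz":-0.4,"tx":-8,"ty":160,"tz":0,"jaw":0.9},{"rx":0,"ry":0,"rz":-0.55,"tx":-10,"ty":220,"tz":0,"jaw":0.9},{"rx":0,"ry":0,"rz":-0.7,"tx":-13,"ty":280,"tz":0,"jaw":0.9},{"rx":0,"ry":0,"rz":-0.85,"tx":-16,"ty":340,"tz":0,"jaw":0.9},{"rx":0,"ry":0,"rz":-0.998,"tx":-18,"ty":400,"tz":0,"jaw":0.9},{"rx":0,"ry":0,"rz":-0.998,"tx":-20,"ty":460,"tz":0,"jaw":0.9},{"rx":0,"ry":0,"rz":-0.998,"tx":-21.6,"ty":515,"tz":10,"jaw":0.9},{"rx":0,"ry":0,"rz":-0.998,"tx":-21.6,"ty":536.5,"tz":20,"jaw":0.9},{"rx":0,"ry":0,"rz":-0.998,"tx":-21.6,"ty":536.5,"tz":20,"jaw":0.9},{"rx":0,"ry":0,"rz":-0.998,"tx":-21.6,"ty":536.5,"tz":20,"jaw":0.9}]'
python3 - <<'E'
from h import *
pick("green")
E
```

```text
[ 0.00262643 -0.00137788  0.26783067]
clock: 12.42
tool_pos: [0.5128, -0.1737, 0.3582]
tcp_rot: [-2.683, -1.63, 0.001]
force: [0.2, 0.4, 0.3]
width: 0.0892
finger_force: 0.0
lid [ 0.5145 -0.172   0.099 ] yaw deg 63.1
t [ 2.   0.7 89.7] r [-0.001 -0.001 -0.008]
```

```bash
sed -i 's/^BIAS=.*/BIAS=np.array([.0026,-.0014,0])/' h.py
python3 -m handwheel '[{"rx":0,"ry":0,"rz":0,"tx":-0.5,"ty":1.5,"tz":45,"jaw":0.9},{"rx":0,"ry":0,"rz":0,"tx":-0.5,"ty":1.5,"tz":80,"jaw":0.9},{"rx":0,"ry":0,"rz":0,"tx":-0.5,"ty":1.5,"tz":89,"jaw":0.9},{"rx":0,"ry":0,"rz":0,"tx":-0.5,"ty":1.5,"tz":89,"jaw":0.9},{"rx":0,"ry":0,"rz":0,"tx":-0.5,"ty":1.5,"tz":89,"jaw":0.9}]' && python3 -m handwheel '[{"rx":0,"ry":0,"rz":0,"tx":0,"ty":0,"tz":0,"jaw":-0.2},{"rx":0,"ry":0,"rz":0,"tx":0,"ty":0,"tz":0,"jaw":-0.2},{"rx":0,"ry":0,"rz":0,"tx":0,"ty":0,"tz":0,"jaw":-0.2},{"rx":0,"ry":0,"rz":0,"tx":0,"ty":0,"tz":0,"jaw":-0.2},{"rx":0,"ry":0,"rz":0,"tx":0,"ty":0,"tz":0,"jaw":-0.2},{"rx":0,"ry":0,"rz":0,"tx":0,"ty":0,"tz":0,"jaw":-0.2},{"rx":0,"ry":0,"rz":0,"tx":0,"ty":0,"tz":-20,"jaw":-0.2},{"rx":0,"ry":0,"rz":0,"tx":0,"ty":0,"tz":-60,"jaw":-0.2},{"rx":0,"ry":0,"rz":0,"tx":0,"ty":0,"tz":-110,"jaw":-0.2},{"rx":0,"ry":0,"rz":0,"tx":0,"ty":0,"tz":-140,"jaw":-0.2},{"rx":0,"ry":0,"rz":0,"tx":0,"ty":0,"tz":-140,"jaw":-0.2},{"rx":0,"ry":0,"rz":0,"tx":0,"ty":0,"tz":-140,"jaw":-0.2}]' 25
python3 - <<'E'
from h import *
T=T_of(robot.get_state());t=lidtool("green",T[2,3]-.18+.010)[0];print("lid in tool",t.round(4))
go(*CUP["green"],.225,.093)
E
```

```text
clock: 13.1
tool_pos: [0.515, -0.1763, 0.2719]
tcp_rot: [2.683, 1.629, 0.003]
force: [0.3, 0.7, 0.1]
width: 0.0896
finger_force: 0.0
clock: 14.6
tool_pos: [0.5135, -0.1761, 0.4079]
tcp_rot: [-2.683, -1.628, 0.003]
force: [0.9, 0.4, -1.7]
width: 0.0495
finger_force: 25.0
lid in tool [0.006  0.0015 0.1694]
t [ 385.6 -222.5    3.4] r [-0.004  0.002  0.998]
```

```bash
python3 -m handwheel '[{"rx":0,"ry":0,"rz":0.1,"tx":30,"ty":-17,"tz":0,"jaw":-0.2},{"rx":0,"ry":0,"rz":0.22,"tx":75,"ty":-43,"tz":0,"jaw":-0.2},{"rx":0,"ry":0,"rz":0.36,"tx":125,"ty":-72,"tz":0,"jaw":-0.2},{"rx":0,"ry":0,"rz":0.5,"tx":175,"ty":-101,"tz":0,"jaw":-0.2},{"rx":0,"ry":0,"rz":0.64,"tx":225,"ty":-130,"tz":0,"jaw":-0.2},{"rx":0,"ry":0,"rz":0.78,"tx":275,"ty":-159,"tz":0,"jaw":-0.2},{"rx":0,"ry":0,"rz":0.9,"tx":325,"ty":-188,"tz":0,"jaw":-0.2},{"rx":0,"ry":0,"rz":0.998,"tx":363,"ty":-209,"tz":0,"jaw":-0.2},{"rx":0,"ry":0,"rz":0.998,"tx":384.5,"ty":-222.5,"tz":3,"jaw":-0.2},{"rx":0,"ry":0,"rz":0.998,"tx":384.5,"ty":-222.5,"tz":3,"jaw":-0.2},{"rx":0,"ry":0,"rz":0.998,"tx":384.5,"ty":-222.5,"tz":3,"jaw":-0.2},{"rx":0,"ry":0,"rz":0.998,"tx":384.5,"ty":-222.5,"tz":3,"jaw":-0.2}]'
python3 - <<'E'
from h import *
print(lidtool("green",robot.get_state()["tool_pos"][2]-.17)[0].round(4))
go(.4926,.2688,.101,.093)
E
```

```text
clock: 16.15
tool_pos: [0.4945, 0.2663, 0.4064]
tcp_rot: [3.138, 0.143, -0.001]
force: [-0.2, -0.5, -1.2]
width: 0.0495
finger_force: 25.0
[4.600e-03 1.000e-04 1.703e-01]
t [ -1.6  -2.6 125.7] r [ 0.     0.    -0.002]
```

```bash
python3 -m handwheel '[{"rx":0,"ry":0,"rz":0,"tx":-1.5,"ty":-1.8,"tz":30,"jaw":-0.2},{"rx":0,"ry":0,"rz":0,"tx":-1.5,"ty":-1.8,"tz":60,"jaw":-0.2},{"rx":0,"ry":0,"rz":0,"tx":-1.5,"ty":-1.8,"tz":82,"jaw":-0.2},{"rx":0,"ry":0,"rz":0,"tx":-1.5,"ty":-1.8,"tz":95,"jaw":-0.2},{"rx":0,"ry":0,"rz":0,"tx":-1.5,"ty":-1.8,"tz":105,"jaw":-0.2},{"rx":0,"ry":0,"rz":0,"tx":-1.5,"ty":-1.8,"tz":115,"jaw":-0.2},{"rx":0,"ry":0,"rz":0,"tx":-1.5,"ty":-1.8,"tz":122,"jaw":-0.2},{"rx":0,"ry":0,"rz":0,"tx":-1.5,"ty":-1.8,"tz":122,"jaw":-0.2},{"rx":0,"ry":0,"rz":0,"tx":-1.5,"ty":-1.8,"tz":122,"jaw":-0.2}]'
```

```text
clock: 17.32
tool_pos: [0.4928, 0.2693, 0.2854]
tcp_rot: [-3.138, -0.146, -0.001]
force: [0.8, -0.1, -2.5]
width: 0.0498
finger_force: 25.0
```

```bash
python3 -m handwheel '[{"rx":0,"ry":0,"rz":0,"tx":0,"ty":0,"tz":2,"jaw":-0.2},{"rx":0,"ry":0,"rz":0,"tx":0,"ty":0,"tz":4.5,"jaw":-0.2},{"rx":0,"ry":0,"rz":0,"tx":0,"ty":0,"tz":4.5,"jaw":-0.2},{"rx":0,"ry":0,"rz":0,"tx":0,"ty":0,"tz":4.5,"jaw":-0.2}]' && python3 -m handwheel '[{"rx":0,"ry":0,"rz":0,"tx":0,"ty":0,"tz":0,"jaw":0.5},{"rx":0,"ry":0,"rz":0,"tx":0,"ty":0,"tz":0,"jaw":0.5},{"rx":0,"ry":0,"rz":0,"tx":0,"ty":0,"tz":0,"jaw":0.5},{"rx":0,"ry":0,"rz":0,"tx":0,"ty":0,"tz":0,"jaw":0.5},{"rx":0,"ry":0,"rz":0,"tx":0,"ty":0,"tz":-40,"jaw":0.5},{"rx":0,"ry":0,"rz":0,"tx":0,"ty":0,"tz":-90,"jaw":0.5},{"rx":0,"ry":0,"rz":0,"tx":0,"ty":0,"tz":-100,"jaw":0.5},{"rx":0,"ry":0,"rz":0,"tx":0,"ty":0,"tz":-100,"jaw":0.5}]'
python3 - <<'E'
from h import *
print("bias",lidtool("green",.109)[0])
go(.511,-.257,.18,np.radians(57))
E
```

```text
clock: 17.82
tool_pos: [0.4926, 0.2691, 0.2804]
tcp_rot: [3.138, 0.146, 0.0]
force: [-0.2, 0.4, -1.7]
width: 0.0496
finger_force: 25.0
clock: 18.82
tool_pos: [0.4926, 0.2691, 0.3808]
tcp_rot: [-3.138, -0.146, -0.002]
force: [0.1, 0.5, 0.4]
width: 0.0705
finger_force: 0.0
bias [-0.00127802 -0.0012899   0.27032971]
t [-29.9 525.4  19.6] r [-0.     0.002 -0.902]
```

The green reading shifted by about 4 mm, so I'll check it.

Run:
```python
from h import *
look("g1","green",.014)
v=cv2.imread("pics/g1.png")[60:220,60:340]
cv2.imwrite("pics/g1.png",cv2.resize(v,None,fx=2.8,fy=2.8,interpolation=cv2.INTER_CUBIC))
```

```text
[321.7 221.8] 655 [297 204  47  30]
```

View pics/g1.png

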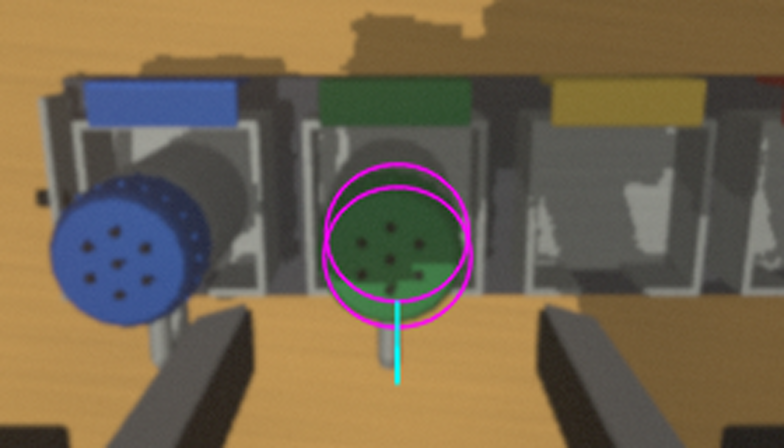

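This is only a shadow edge splitting the mask. Green is seated with its handle out through the notch, lid at crop (395,255). On to yellow.

```bash
python3 -m handwheel '[{"rx":0,"ry":0,"rz":-0.1,"tx":-2,"ty":40,"tz":0,"jaw":0.7},{"rx":0,"ry":0,"rz":-0.25,"tx":-5,"ty":100,"tz":0,"jaw":0.9},{"rx":0,"ry":0,"rz":-0.4,"tx":-9,"ty":160,"tz":0,"jaw":0.9},{"rx":0,"ry":0,"rz":-0.55,"tx":-12,"ty":220,"tz":0,"jaw":0.9},{"rx":0,"ry":0,"rz":-0.7,"tx":-16,"ty":280,"tz":0,"jaw":0.9},{"rx":0,"ry":0,"rz":-0.85,"tx":-20,"ty":340,"tz":0,"jaw":0.9},{"rx":0,"ry":0,"rz":-0.902,"tx":-24,"ty":400,"tz":0,"jaw":0.9},{"rx":0,"ry":0,"rz":-0.902,"tx":-28,"ty":460,"tz":0,"jaw":0.9},{"rx":0,"ry":0,"rz":-0.902,"tx":-30,"ty":510,"tz":10,"jaw":0.9},{"rx":0,"ry":0,"rz":-0.902,"tx":-30,"ty":525.5,"tz":20,"jaw":0.9},{"rx":0,"ry":0,"rz":-0.902,"tx":-30,"ty":525.5,"tz":20,"jaw":0.9},{"rx":0,"ry":0,"rz":-0.902,"tx":-30,"ty":525.5,"tz":20,"jaw":0.9}]'
python3 - <<'E'
from h import *
im,C=cam("wrist")
for b in blobs(im,200,100)["yellow"]: print(b)
pick("yellow")
E
```

```text
clock: 20.42
tool_pos: [0.5114, -0.2553, 0.3597]
tcp_rot: [-2.758, -1.5, 0.001]
force: [0.8, 0.2, 0.4]
width: 0.0892
finger_force: 0.0Traceback (most recent call last):
  File "<stdin>", line 4, in <module>
  File "h.py", line 56, in pick
    _,w,T=lidtool(col,.099); w=w-T[:3,:3]@BIAS
          ~~~~~~~^^^^^^^^^^
  File "h.py", line 52, in lidtool
    p=min(L,key=lambda b:abs(b[0][0]-321)+abs(b[0][1]-215))[0]
      ~~~^^^^^^^^^^^^^^^^^^^^^^^^^^^^^^^^^^^^^^^^^^^^^^^^^^
ValueError: min() iterable argument is empty
```

Run:
```python
from h import *
im,C=cam("wrist");h=cv2.cvtColor(im,cv2.COLOR_RGB2HSV)
for y in range(180,250,12): print(y,[tuple(int(q) for q in h[y,x]) for x in range(285,365,13)])
```

```text
180 [(22, 98, 39), (10, 78, 39), (24, 16, 80), (26, 23, 79), (21, 70, 51), (19, 85, 51), (19, 103, 52)]
192 [(19, 111, 39), (18, 55, 56), (23, 156, 124), (23, 157, 117), (23, 80, 93), (18, 94, 46), (17, 97, 50)]
204 [(17, 89, 46), (23, 158, 116), (23, 160, 145), (23, 162, 146), (23, 158, 144), (23, 101, 43), (15, 107, 43)]
216 [(18, 138, 129), (23, 158, 145), (23, 160, 134), (23, 162, 143), (23, 159, 146), (19, 89, 40), (17, 81, 44)]
228 [(18, 140, 131), (23, 161, 127), (22, 159, 136), (23, 162, 146), (23, 160, 147), (15, 89, 40), (15, 68, 45)]
240 [(19, 140, 129), (18, 142, 131), (22, 158, 121), (23, 156, 141), (19, 76, 47), (26, 20, 88), (21, 23, 79)]
```

```bash
sed -i 's/("yellow",25,35)/("yellow",22,35)/' h.py
python3 - <<'E'
from h import *
im,C=cam("wrist")
for b in blobs(im,200,100)["yellow"]: print(b)
pick("yellow")
E
```

```text
(array([320. , 214.4]), np.int32(2422), array([291, 186,  58,  57], dtype=int32))
lid [ 0.5123 -0.257   0.099 ] yaw deg 56.5
t [-0.7  1.1 92. ] r [ 0.001 -0.     0.011]
```

```bash
python3 -m handwheel '[{"rx":0,"ry":0,"rz":0,"tx":-0.7,"ty":1,"tz":45,"jaw":0.9},{"rx":0,"ry":0,"rz":0,"tx":-0.7,"ty":1,"tz":82,"jaw":0.9},{"rx":0,"ry":0,"rz":0,"tx":-0.7,"ty":1,"tz":91.5,"jaw":0.9},{"rx":0,"ry":0,"rz":0,"tx":-0.7,"ty":1,"tz":91.5,"jaw":0.9},{"rx":0,"ry":0,"rz":0,"tx":-0.7,"ty":1,"tz":91.5,"jaw":0.9}]' && python3 -m handwheel '[{"rx":0,"ry":0,"rz":0,"tx":0,"ty":0,"tz":0,"jaw":-0.2},{"rx":0,"ry":0,"rz":0,"tx":0,"ty":0,"tz":0,"jaw":-0.2},{"rx":0,"ry":0,"rz":0,"tx":0,"ty":0,"tz":0,"jaw":-0.2},{"rx":0,"ry":0,"rz":0,"tx":0,"ty":0,"tz":0,"jaw":-0.2},{"rx":0,"ry":0,"rz":0,"tx":0,"ty":0,"tz":0,"jaw":-0.2},{"rx":0,"ry":0,"rz":0,"tx":0,"ty":0,"tz":0,"jaw":-0.2},{"rx":0,"ry":0,"rz":0,"tx":0,"ty":0,"tz":-20,"jaw":-0.2},{"rx":0,"ry":0,"rz":0,"tx":0,"ty":0,"tz":-60,"jaw":-0.2},{"rx":0,"ry":0,"rz":0,"tx":0,"ty":0,"tz":-110,"jaw":-0.2},{"rx":0,"ry":0,"rz":0,"tx":0,"ty":0,"tz":-140,"jaw":-0.2},{"rx":0,"ry":0,"rz":0,"tx":0,"ty":0,"tz":-140,"jaw":-0.2},{"rx":0,"ry":0,"rz":0,"tx":0,"ty":0,"tz":-140,"jaw":-0.2}]' 25
python3 - <<'E'
from h import *
T=T_of(robot.get_state());t=lidtool("yellow",T[2,3]-.18+.010)[0];print("lid in tool",t.round(4))
go(*CUP["yellow"],.225,.093)
E
```

```text
clock: 21.3
tool_pos: [0.5127, -0.2585, 0.271]
tcp_rot: [2.758, 1.498, 0.003]
force: [0.5, -0.6, 1.2]
width: 0.0891
finger_force: 0.0
clock: 22.8
tool_pos: [0.5114, -0.2578, 0.4069]
tcp_rot: [-2.759, -1.498, 0.002]
force: [0.2, 0.2, -2.1]
width: 0.0502
finger_force: 25.3
lid in tool [0.0057 0.0011 0.1694]
t [ 359.9 -244.2    2.4] r [-0.004  0.002  0.902]
```

```bash
python3 -m handwheel '[{"rx":0,"ry":0,"rz":0.1,"tx":30,"ty":-20,"tz":0,"jaw":-0.2},{"rx":0,"ry":0,"rz":0.22,"tx":75,"ty":-51,"tz":0,"jaw":-0.2},{"rx":0,"ry":0,"rz":0.36,"tx":122,"ty":-83,"tz":0,"jaw":-0.2},{"rx":0,"ry":0,"rz":0.5,"tx":170,"ty":-115,"tz":0,"jaw":-0.2},{"rx":0,"ry":0,"rz":0.64,"tx":218,"ty":-148,"tz":0,"jaw":-0.2},{"rx":0,"ry":0,"rz":0.78,"tx":266,"ty":-180,"tz":0,"jaw":-0.2},{"rx":0,"ry":0,"rz":0.87,"tx":312,"ty":-212,"tz":0,"jaw":-0.2},{"rx":0,"ry":0,"rz":0.902,"tx":345,"ty":-234,"tz":0,"jaw":-0.2},{"rx":0,"ry":0,"rz":0.902,"tx":359.5,"ty":-244,"tz":2,"jaw":-0.2},{"rx":0,"ry":0,"rz":0.902,"tx":359.5,"ty":-244,"tz":2,"jaw":-0.2},{"rx":0,"ry":0,"rz":0.902,"tx":359.5,"ty":-244,"tz":2,"jaw":-0.2},{"rx":0,"ry":0,"rz":0.902,"tx":359.5,"ty":-244,"tz":2,"jaw":-0.2}]'
python3 - <<'E'
from h import *
print(lidtool("yellow",robot.get_state()["tool_pos"][2]-.17)[0].round(4))
go(.5014,.1772,.101,.093)
E
```

```text
clock: 24.35
tool_pos: [0.5034, 0.175, 0.4069]
tcp_rot: [3.138, 0.142, -0.0]
force: [0.3, 0.2, -1.0]
width: 0.05
finger_force: 25.3
[ 0.0056 -0.0006  0.1701]
t [ -1.7  -2.3 126. ] r [ 0.    -0.    -0.002]
```

```bash
python3 -m handwheel '[{"rx":0,"ry":0,"rz":0,"tx":-1.5,"ty":-1.8,"tz":30,"jaw":-0.2},{"rx":0,"ry":0,"rz":0,"tx":-1.5,"ty":-1.8,"tz":60,"jaw":-0.2},{"rx":0,"ry":0,"rz":0,"tx":-1.5,"ty":-1.8,"tz":82,"jaw":-0.2},{"rx":0,"ry":0,"rz":0,"tx":-1.5,"ty":-1.8,"tz":95,"jaw":-0.2},{"rx":0,"ry":0,"rz":0,"tx":-1.5,"ty":-1.8,"tz":105,"jaw":-0.2},{"rx":0,"ry":0,"rz":0,"tx":-1.5,"ty":-1.8,"tz":115,"jaw":-0.2},{"rx":0,"ry":0,"rz":0,"tx":-1.5,"ty":-1.8,"tz":122,"jaw":-0.2},{"rx":0,"ry":0,"rz":0,"tx":-1.5,"ty":-1.8,"tz":126,"jaw":-0.2},{"rx":0,"ry":0,"rz":0,"tx":-1.5,"ty":-1.8,"tz":126,"jaw":-0.2},{"rx":0,"ry":0,"rz":0,"tx":-1.5,"ty":-1.8,"tz":126,"jaw":-0.2}]'
```

```text
clock: 25.65
tool_pos: [0.5016, 0.1781, 0.2813]
tcp_rot: [-3.138, -0.146, -0.001]
force: [0.2, -0.1, -1.1]
width: 0.0499
finger_force: 25.3
```

```bash
python3 -m handwheel '[{"rx":0,"ry":0,"rz":0,"tx":0,"ty":0,"tz":1,"jaw":-0.2},{"rx":0,"ry":0,"rz":0,"tx":0,"ty":0,"tz":1,"jaw":0.5},{"rx":0,"ry":0,"rz":0,"tx":0,"ty":0,"tz":1,"jaw":0.5},{"rx":0,"ry":0,"rz":0,"tx":0,"ty":0,"tz":1,"jaw":0.5},{"rx":0,"ry":0,"rz":0,"tx":0,"ty":0,"tz":1,"jaw":0.5},{"rx":0,"ry":0,"rz":0,"tx":0,"ty":0,"tz":-40,"jaw":0.5},{"rx":0,"ry":0,"rz":0,"tx":0,"ty":0,"tz":-90,"jaw":0.5},{"rx":0,"ry":0,"rz":0,"tx":0,"ty":0,"tz":-100,"jaw":0.5},{"rx":0,"ry":0,"rz":0,"tx":0,"ty":0,"tz":-100,"jaw":0.5}]'
python3 - <<'E'
from h import *
print("bias",lidtool("yellow",.109)[0])
go(.521,-.347,.18,np.radians(41))
E
```

```text
clock: 26.78
tool_pos: [0.5014, 0.178, 0.3813]
tcp_rot: [-3.138, -0.146, -0.002]
force: [-0.0, 0.1, -0.6]
width: 0.0707
finger_force: 0.0
bias [ 0.00468399 -0.00189042  0.27082459]
t [-28.6 524.5  20. ] r [-0.     0.002 -0.623]
```

```bash
python3 -m handwheel '[{"rx":0,"ry":0,"rz":-0.1,"tx":-2,"ty":40,"tz":0,"jaw":0.7},{"rx":0,"ry":0,"rz":-0.2,"tx":-5,"ty":100,"tz":0,"jaw":0.9},{"rx":0,"ry":0,"rz":-0.3,"tx":-9,"ty":160,"tz":0,"jaw":0.9},{"rx":0,"ry":0,"rz":-0.4,"tx":-12,"ty":220,"tz":0,"jaw":0.9},{"rx":0,"ry":0,"rz":-0.5,"tx":-16,"ty":280,"tz":0,"jaw":0.9},{"rx":0,"ry":0,"rz":-0.6,"tx":-20,"ty":340,"tz":0,"jaw":0.9},{"rx":0,"ry":0,"rz":-0.623,"tx":-24,"ty":400,"tz":0,"jaw":0.9},{"rx":0,"ry":0,"rz":-0.623,"tx":-27,"ty":460,"tz":0,"jaw":0.9},{"rx":0,"ry":0,"rz":-0.623,"tx":-28.5,"ty":510,"tz":10,"jaw":0.9},{"rx":0,"ry":0,"rz":-0.623,"tx":-28.5,"ty":524.5,"tz":20,"jaw":0.9},{"rx":0,"ry":0,"rz":-0.623,"tx":-28.5,"ty":524.5,"tz":20,"jaw":0.9},{"rx":0,"ry":0,"rz":-0.623,"tx":-28.5,"ty":524.5,"tz":20,"jaw":0.9}]'
python3 - <<'E'
from h import *
im,C=cam("wrist")
for b in blobs(im,200,100)["red"]: print(b)
pick("red")
E
```

```text
clock: 28.32
tool_pos: [0.5217, -0.3452, 0.36]
tcp_rot: [-2.939, -1.102, 0.001]
force: [0.4, -0.3, -0.3]
width: 0.0891
finger_force: 0.0
(array([325.5, 215.9]), np.int32(2352), array([298, 188,  56,  57], dtype=int32))
lid [ 0.5235 -0.3507  0.099 ] yaw deg 37.6
t [-2.5  5.2 92.2] r [-0.    -0.     0.062]
```

```bash
python3 -m handwheel '[{"rx":0,"ry":0,"rz":0.04,"tx":-2,"ty":4.5,"tz":45,"jaw":0.9},{"rx":0,"ry":0,"rz":0.04,"tx":-2,"ty":4.5,"tz":82,"jaw":0.9},{"rx":0,"ry":0,"rz":0.04,"tx":-2,"ty":4.5,"tz":91.5,"jaw":0.9},{"rx":0,"ry":0,"rz":0.04,"tx":-2,"ty":4.5,"tz":91.5,"jaw":0.9},{"rx":0,"ry":0,"rz":0.04,"tx":-2,"ty":4.5,"tz":91.5,"jaw":0.9}]' && python3 -m handwheel '[{"rx":0,"ry":0,"rz":0,"tx":0,"ty":0,"tz":0,"jaw":-0.2},{"rx":0,"ry":0,"rz":0,"tx":0,"ty":0,"tz":0,"jaw":-0.2},{"rx":0,"ry":0,"rz":0,"tx":0,"ty":0,"tz":0,"jaw":-0.2},{"rx":0,"ry":0,"rz":0,"tx":0,"ty":0,"tz":0,"jaw":-0.2},{"rx":0,"ry":0,"rz":0,"tx":0,"ty":0,"tz":0,"jaw":-0.2},{"rx":0,"ry":0,"rz":0,"tx":0,"ty":0,"tz":0,"jaw":-0.2},{"rx":0,"ry":0,"rz":0,"tx":0,"ty":0,"tz":-20,"jaw":-0.2},{"rx":0,"ry":0,"rz":0,"tx":0,"ty":0,"tz":-60,"jaw":-0.2},{"rx":0,"ry":0,"rz":0,"tx":0,"ty":0,"tz":-110,"jaw":-0.2},{"rx":0,"ry":0,"rz":0,"tx":0,"ty":0,"tz":-140,"jaw":-0.2},{"rx":0,"ry":0,"rz":0,"tx":0,"ty":0,"tz":-140,"jaw":-0.2},{"rx":0,"ry":0,"rz":0,"tx":0,"ty":0,"tz":-140,"jaw":-0.2}]' 25
python3 - <<'E'
from h import *
T=T_of(robot.get_state());t=lidtool("red",T[2,3]-.18+.010)[0];print("lid in tool",t.round(4))
go(*CUP["red"],.225,.093)
E
```

```text
clock: 29.05
tool_pos: [0.5239, -0.3519, 0.2718]
tcp_rot: [2.96, 1.041, 0.003]
force: [-0.3, -0.4, 0.6]
width: 0.0894
finger_force: 0.0
clock: 30.55
tool_pos: [0.5227, -0.3513, 0.4081]
tcp_rot: [-2.962, -1.041, 0.002]
force: [0.1, -0.5, -3.2]
width: 0.0494
finger_force: 24.9
lid in tool [0.0056 0.0007 0.169 ]
t [ 264.3 -347.9    3.3] r [-0.004  0.002  0.583]
```

```bash
python3 -m handwheel '[{"rx":0,"ry":0,"rz":0.06,"tx":22,"ty":-29,"tz":0,"jaw":-0.2},{"rx":0,"ry":0,"rz":0.14,"tx":55,"ty":-72,"tz":0,"jaw":-0.2},{"rx":0,"ry":0,"rz":0.22,"tx":90,"ty":-118,"tz":0,"jaw":-0.2},{"rx":0,"ry":0,"rz":0.3,"tx":125,"ty":-165,"tz":0,"jaw":-0.2},{"rx":0,"ry":0,"rz":0.38,"tx":160,"ty":-211,"tz":0,"jaw":-0.2},{"rx":0,"ry":0,"rz":0.46,"tx":195,"ty":-257,"tz":0,"jaw":-0.2},{"rx":0,"ry":0,"rz":0.54,"tx":228,"ty":-300,"tz":0,"jaw":-0.2},{"rx":0,"ry":0,"rz":0.59,"tx":252,"ty":-332,"tz":0,"jaw":-0.2},{"rx":0,"ry":0,"rz":0.59,"tx":263.5,"ty":-347.5,"tz":3,"jaw":-0.2},{"rx":0,"ry":0,"rz":0.59,"tx":263.5,"ty":-347.5,"tz":3,"jaw":-0.2},{"rx":0,"ry":0,"rz":0.59,"tx":263.5,"ty":-347.5,"tz":3,"jaw":-0.2},{"rx":0,"ry":0,"rz":0.59,"tx":263.5,"ty":-347.5,"tz":3,"jaw":-0.2}]'
python3 - <<'E'
from h import *
print(lidtool("red",robot.get_state()["tool_pos"][2]-.17)[0].round(4))
go(.5099,.0856,.101,.1)
E
```

```text
clock: 32.1
tool_pos: [0.5114, 0.0833, 0.4061]
tcp_rot: [3.139, 0.132, -0.001]
force: [-0.1, -0.2, -2.1]
width: 0.0498
finger_force: 24.9
[ 0.0051 -0.0005  0.1702]
t [ -1.3  -2.4 125.3] r [ 0.     0.    -0.016]
```

```bash
python3 -m handwheel '[{"rx":0,"ry":0,"rz":-0.01,"tx":-1.3,"ty":-1.8,"tz":30,"jaw":-0.2},{"rx":0,"ry":0,"rz":-0.01,"tx":-1.3,"ty":-1.8,"tz":60,"jaw":-0.2},{"rx":0,"ry":0,"rz":-0.01,"tx":-1.3,"ty":-1.8,"tz":82,"jaw":-0.2},{"rx":0,"ry":0,"rz":-0.01,"tx":-1.3,"ty":-1.8,"tz":95,"jaw":-0.2},{"rx":0,"ry":0,"rz":-0.01,"tx":-1.3,"ty":-1.8,"tz":105,"jaw":-0.2},{"rx":0,"ry":0,"rz":-0.01,"tx":-1.3,"ty":-1.8,"tz":115,"jaw":-0.2},{"rx":0,"ry":0,"rz":-0.01,"tx":-1.3,"ty":-1.8,"tz":122,"jaw":-0.2},{"rx":0,"ry":0,"rz":-0.01,"tx":-1.3,"ty":-1.8,"tz":126,"jaw":-0.2},{"rx":0,"ry":0,"rz":-0.01,"tx":-1.3,"ty":-1.8,"tz":126,"jaw":-0.2},{"rx":0,"ry":0,"rz":-0.01,"tx":-1.3,"ty":-1.8,"tz":126,"jaw":-0.2}]'
```

```text
clock: 33.4
tool_pos: [0.51, 0.0861, 0.2808]
tcp_rot: [3.138, 0.151, 0.001]
force: [-0.5, -0.1, -2.1]
width: 0.0498
finger_force: 24.9
```

Release, retreat up and to the -x side, then look at the whole row.

```bash
python3 -m handwheel '[{"rx":0,"ry":0,"rz":0,"tx":0,"ty":0,"tz":1,"jaw":-0.2},{"rx":0,"ry":0,"rz":0,"tx":0,"ty":0,"tz":1,"jaw":0.5},{"rx":0,"ry":0,"rz":0,"tx":0,"ty":0,"tz":1,"jaw":0.5},{"rx":0,"ry":0,"rz":0,"tx":0,"ty":0,"tz":1,"jaw":0.5},{"rx":0,"ry":0,"rz":0,"tx":0,"ty":0,"tz":1,"jaw":0.5},{"rx":0,"ry":0,"rz":0,"tx":0,"ty":0,"tz":-40,"jaw":0.5},{"rx":0,"ry":0,"rz":0,"tx":0,"ty":0,"tz":-90,"jaw":0.5},{"rx":0,"ry":0,"rz":0,"tx":0,"ty":0,"tz":-140,"jaw":0.5},{"rx":0,"ry":0,"rz":0,"tx":0,"ty":0,"tz":-150,"jaw":0.5}]' && python3 -m handwheel '[{"rx":0,"ry":0,"rz":0,"tx":-60,"ty":-50,"tz":0,"jaw":0.5},{"rx":0,"ry":0,"rz":0,"tx":-115,"ty":-100,"tz":0,"jaw":0.5},{"rx":0,"ry":0,"rz":0,"tx":-115,"ty":-130,"tz":0,"jaw":0.5},{"rx":0,"ry":0,"rz":0,"tx":-115,"ty":-130,"tz":0,"jaw":0.5},{"rx":0,"ry":0,"rz":0,"tx":-115,"ty":-130,"tz":0,"jaw":0.5},{"rx":0,"ry":0,"rz":0,"tx":-115,"ty":-130,"tz":0,"jaw":0.5}]'
python3 - <<'E'
from h import *
im,C=cam("wrist"); v=im[:,:,::-1].copy()
th=.093;h=-np.array([np.cos(th),np.sin(th),0]);a=np.linspace(0,6.283,40)
for n,c in CUP.items():
    o=np.r_[c,.014]
    q=o+np.c_[.025*np.cos(a),.025*np.sin(a),0*a+.093]
    cv2.polylines(v,[(proj(C,q)*8).astype(np.int32)],True,(255,0,255),1,cv2.LINE_AA,3)
    cv2.polylines(v,[(proj(C,np.array([o+h*.027+[0,0,.061],o+h*.062+[0,0,.061]]))*8).astype(np.int32)],False,(255,255,0),1,cv2.LINE_AA,3)
cv2.imwrite("pics/f1.png",cv2.resize(v[:200,120:520],(800,400),interpolation=cv2.INTER_CUBIC))
s,_=cam("scene"); cv2.imwrite("pics/f2.png",cv2.resize(s[80:260,230:470,::-1],(800,600),interpolation=cv2.INTER_CUBIC))
E
```

```text
clock: 34.52
tool_pos: [0.5108, 0.0861, 0.435]
tcp_rot: [3.138, 0.15, 0.014]
force: [0.4, 0.2, -0.3]
width: 0.0702
finger_force: 0.0
clock: 35.28
tool_pos: [0.3836, 0.2036, 0.4299]
tcp_rot: [3.138, 0.148, -0.001]
force: [0.1, -0.1, -0.2]
width: 0.0706
finger_force: 0.0
```

View pics/f1.png

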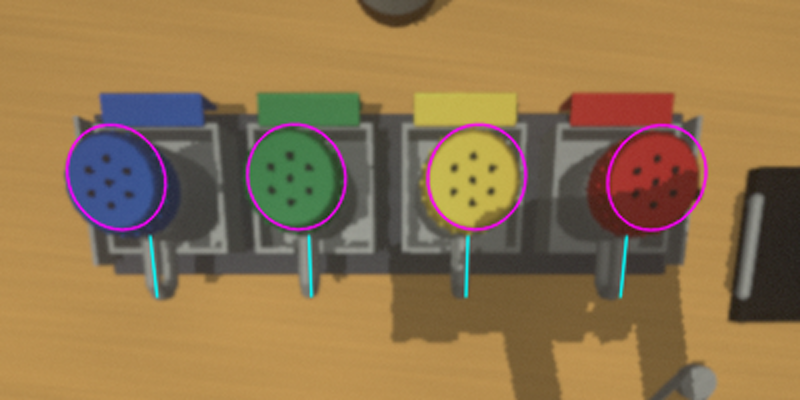

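View pics/f2.png

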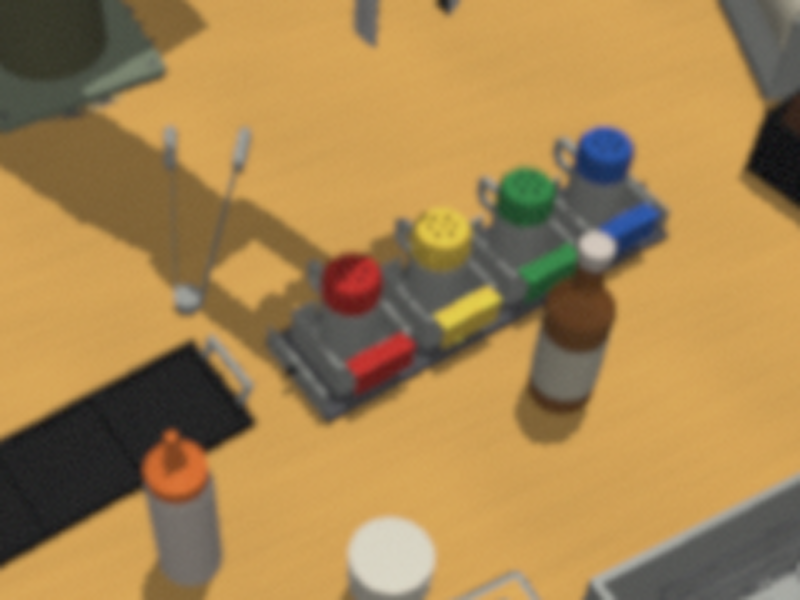

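The final views show all four lids on their modelled circles, in the matching cups. Every handle goes out through the front notch, near (155,295), (311,295), (460,295) and (608,290). Both bottles are standing undisturbed.

```bash
python3 -c "
from workcell import robot
print(robot.finish_job())"
```

```text
the job is handed in; nothing more can be done
None
```

I moved all four shakers to the serving rack, and the job is handed in at about 35 s; the final pictures show each seated upright in its colour-matched cup, handle out through the front notch, with both bottles still standing where they were.

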